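# Sign the studio out: run a finger along the in/out flags

## Task

Everyone is leaving the studio: run the fingertips lightly along the curved row of flags on the in/out board so that all five low flags fall flat one after another, starting at the end farthest from the tall round-headed flag. The tall flag must stay up all the while. Do not lift anything, do not press hard on the board or shove it out of place, and leave the things around it where they are.

Things in the scene. Friction and masses are not known exactly. Their poses are not given: they have to be found in the camera images.
- board: Loose dark wood in/out board, 0.9 kg: flat C-shaped arc, 12 mm thick, 60 mm wide. Origin: centre of the arc at table height (in the hollow, not on wood), z up, x to mid-arc. Flags stand on a circle of radius 150 mm about it, at angles from x towards y: low flags 0 to 4 at -0.85, -0.55, -0.25, 0.05, 0.35 rad, tall flag at 0.85; wood spans +-1.23 rad.
- flag0 (a joint): Low square-cut aluminium flag 0 (row end farthest from the tall flag), 28 wide across the row, 34 high, 4 mm thick; hinge across the row 4 mm above the wood. rad: 0 = up, leaning 0.3 back (away from the tall flag) on a stop; past 0.3 (upright) it falls by itself towards the tall flag to 1.8 = flat, its stop. Under 0.5 N tips it; it folds only that way.
- flag0_foot (a point): Point on the board's top face (12 mm above the table) under the hinge of flag 0
- flag1 (a joint): Low square-cut aluminium flag 1 (next after flag 0), 28 wide across the row, 34 high, 4 mm thick; hinge across the row 4 mm above the wood. rad: 0 = up, leaning 0.3 back (away from the tall flag) on a stop; past 0.3 (upright) it falls by itself towards the tall flag to 1.8 = flat, its stop. Under 0.5 N tips it; it folds only that way.
- flag1_foot (a point): Point on the board's top face (12 mm above the table) under the hinge of flag 1
- flag2 (a joint): Low square-cut aluminium flag 2 (next after flag 1), 28 wide across the row, 34 high, 4 mm thick; hinge across the row 4 mm above the wood. rad: 0 = up, leaning 0.3 back (away from the tall flag) on a stop; past 0.3 (upright) it falls by itself towards the tall flag to 1.8 = flat, its stop. Under 0.5 N tips it; it folds only that way.
- flag2_foot (a point): Point on the board's top face (12 mm above the table) under the hinge of flag 2
- flag3 (a joint): Low square-cut aluminium flag 3 (next after flag 2), 28 wide across the row, 34 high, 4 mm thick; hinge across the row 4 mm above the wood. rad: 0 = up, leaning 0.3 back (away from the tall flag) on a stop; past 0.3 (upright) it falls by itself towards the tall flag to 1.8 = flat, its stop. Under 0.5 N tips it; it folds only that way.
- flag3_foot (a point): Point on the board's top face (12 mm above the table) under the hinge of flag 3
- flag4 (a joint): Low square-cut aluminium flag 4 (next after flag 3), 28 wide across the row, 34 high, 4 mm thick; hinge across the row 4 mm above the wood. rad: 0 = up, leaning 0.3 back (away from the tall flag) on a stop; past 0.3 (upright) it falls by itself towards the tall flag to 1.8 = flat, its stop. Under 0.5 N tips it; it folds only that way.
- flag4_foot (a point): Point on the board's top face (12 mm above the table) under the hinge of flag 4
- tall (a joint): Tall flag with a round 36 mm head at the last place of the row, 64 mm high, 4 mm thick, 30 g; same hinge and joint values as the low flags (0 = up, leaning 0.3 back towards flag 4; 1.8 = flat). It stands 75 mm along the row from flag 4.
- tall_foot (a point): Point on the board's top face under the hinge of the tall flag
- tin: Round stainless tin with twist cap, 59 mm across, 44 mm high, in the hollow of the board; loose bystander. Origin: centre of its underside
- jar: Glass jar with steel cap, 62 mm across, 80 mm high, in the hollow of the board beside the tin; loose bystander. Origin: centre of its underside
- tracker: Round aluminium tag tracker, 32 mm across, 8 mm high, lying in the tray on its 6 mm floor; loose bystander. Origin: centre of its underside
- earbud_case: Teal silicone earbud case, 48 x 60 x 24 mm, just outside the bulge of the board; loose bystander. Origin: centre of its underside
- speaker: White plastic speaker cube, 75 mm, outside the bulge of the board near flag 0; loose bystander. Origin: centre of its underside
- tray: Charcoal ceramic tray, 100 x 150 x 20 mm, just outside the bulge of the board; loose bystander. Origin: centre of its underside

How it is judged (in metres and radians):
On the way, in this order (a step that is already met when the one before it is completed fails the run):
1. flag 0 is tipped over first (value of joint flag0 above 0.7 rad), for 0.05 s.
2. flag 1 is tipped over after the one before it (value of joint flag1 above 0.7 rad), for 0.05 s.
3. flag 2 is tipped over after the one before it (value of joint flag2 above 0.7 rad), for 0.05 s.
4. flag 3 is tipped over after the one before it (value of joint flag3 above 0.7 rad), for 0.05 s.
5. flag 4 is tipped over after the one before it (value of joint flag4 above 0.7 rad), for 0.05 s.
At the end, for the whole second after the job is handed in: All five low flags lie flat (joint above 1.6 rad), the tall flag still leans back on its stop (below 0.25 rad), the board is at rest within 15 mm of where it began, and every bystander is within 20 mm of its start (value of joint each of flag0, flag1, flag2, flag3, flag4 above 1.6 rad and value of joint tall below 0.25 rad and distance of each of board, tall_foot from where it was at the start of the episode below 0.015 m and linear speed of board below 0.02 m/s and distance of each of tin, jar, tracker, earbud_case, speaker, tray from where it was at the start of the episode below 0.02 m); the robot touches nothing.
It fails at once if the tall flag is tipped (above 0.3 rad) (value of joint tall above 0.3 rad).
It fails at once if the robot pushes on the board or its flags with more than 12 N (contact force between the arm and board above 12 N).
It fails at once if the board is shoved more than 15 mm or lifted 8 mm (distance of any of board, tall_foot from where it was at the start of the episode above 0.015 m or height (world z) of board above 0.008 m).
It fails at once if a bystander is moved more than 20 mm, or lifted 8 mm (distance of any of tin, jar, tracker, earbud_case, speaker, tray from where it was at the start of the episode above 0.02 m or height (world z) of any of tin, jar, earbud_case, speaker, tray above 0.008 m or height (world z) of tracker above 0.016 m).
It also fails if it takes over 42 s, if anything falls off the work surface, if the arm or the gripper's body presses on something with over 40 N, if the wrist force passes 120 N, or if a joint passes its speed limit or range.

## Robot

A 6-joint arm with a two-finger parallel gripper is mounted at the origin on the work surface. World frame = base frame: x ahead of the robot, y to its left, z up, the work surface at z = 0. Lengths are in m, angles in degrees, forces in N, time in s.
With the tool pointing down it reaches from about 0.25 to 0.725 m from the base axis. Payload 9.7 kg.
Tool frame: the origin (TCP) lies on the centre line of the jaws, within the pads' length; the fingertips stand tip_extent ahead of it and the grasp point (between the pads) lies 3 mm ahead of it (tip_extent is the distance from the TCP to the fingertips, in m); z points along the fingers, y is the line along which they close (so a half turn about z gives the same grasp; the last joint's range is limited). The gripper opens to 85 mm and grips with 20 to 120 N. Pads are 22 mm wide; open, the fingers measure 114 mm over their backs; the gripper's body (76 mm by 85 mm) begins 54 mm behind the grasp point. The pads swing forward as they close: fully open they stand 13 mm farther back than shut.
Start: joints at [-73.224, 4.979, 10.078, 95.1, 0, 90], TCP at [0.159, -0.527, 0.253] pointing down, gripper open.
Joint ranges: [-179.16, 179.16], [-48.56, 103.87], [-65.8, 70.77], [-126.05, 130.52], [-82.76, 87.17], [-180, 180]. Speed limits (degrees/s): [127.2, 127.2, 147.25, 180, 180, 180].

## Interface

Orientations are given as [roll, pitch, yaw] about the fixed x, y, z axes, in that order (R = Rz(yaw) Ry(pitch) Rx(roll)).
In Python, from workcell import * gives the robot as it stands.
- The arm moves only by the tool servo_tool, never from a script. Its argument "rows" is a list of rows, each an object with "offset": the shift along the tool's x, y, z as a fraction of full scale, a list of three; "yaw": the turn about the tool's z as a fraction of full scale; "claw": the closure, from 0 (fully open) to 1 (shut). A call has 1 to 12 rows; each row is the pose to reach, as a shift and turn from the pose commanded when the call began, along the tool's axes at that moment, turning the shorter way round; what a row does not reach only later rows make up. Full scale, the value 1, is 0.1 m for a shift and pi rad for a turn. A row lasts 1/8 s, in which the tool goes at most 62.5 mm and 10.7 degrees, less where a joint would pass 70% of its speed; a pose out of reach is approached as far as the arm can. A call with a number of a shift or a turn outside -1 to 1 is refused whole. A call with a gripper value outside its range is refused whole. The fingers move at their own pace and stop on an object; "squeeze" is the grip in N (left out, the last holds). Time passes only in rows, so rows that repeat a pose let the fingers close. It gives the time, the measured TCP pose, the force, the opening and the grip force at its end, in the units of the state.
- get_obs(): the state, without advancing time (a new reading comes with each control period).
- camera(name): name is "scene" or "top" or "wrist"; returns (picture, depth): 384x512x3 uint8, red, green, blue; 384x512 float32, m along the optical axis (not along the pixel's ray), 0 where there is no reading.
- camera_info(name): a dict with "fx", "fy", "cx", "cy" (pixels), "dist" ([k1, k2, p1, p2, k3] as OpenCV has them; the pictures are not rectified), "cam_to_world" (4x4, takes a point from camera to world coordinates); the wrist camera has in their place "hand_eye" (4x4, takes a point from camera to tool coordinates, whose origin is the TCP and whose axes are the flange's). Camera axes: x right, y up, looking along -z (the intrinsics and any distortion apply to the point x, -y, -z); pixel columns grow to the right and rows downward; lengths in m; the calibration is good to about 2 mm. A picture is of the moment at which its call begins: read the wrist's pose just before it. camera_info takes no time and is no camera call.
- job_done(): hands the job in; it is judged then, once.
The state is a dict: "time": time; "q": joint angles; "qd": joint speeds; "joint_efforts": joint torques, N m; "ee_pos": TCP position; "tcp_rot": TCP orientation; "wrist_force": force on the tool from outside, world axes, zero at the start; "torque": the same for the moment, N m; "opening": finger opening in m; "grasp_force": force on a finger pad.
Only numpy, scipy, OpenCV 4.12 (cv2) and the standard library are available. Lean on these libraries where they do the work, as an engineer would, in place of code of your own. Each camera call takes 0.05 s, during which the arm holds its last target. There are 200 camera calls.

## Working session

There is one attempt and no reset: what is moved stays moved. The work goes in short steps, Python scripts to look and compute and a tool call to move; the robot and the scene stay as the last step left them, time stands still between calls to the robot, and variables do not carry over. Pictures are saved under pics/ and viewed, at most 10 in all, crops included, and the job is handed in when it is done.

Besides the shell and the picture viewer there is one more tool, called after ">>>" as name(argument=value, ...) on one line, values as JSON. servo_tool: Moves the arm, as the interface text tells. Its arguments: {"type":"object","properties":{"rows":{"type":"array"},"squeeze":{"type":"number"}},"required":["rows"]}

```bash
mkdir -p pics; ls; python3 - <<'E'
from workcell import *
import cv2,numpy as np
o=get_obs();print(o)
for n in("top","scene"):
    p,d=camera(n);np.savez(f"{n}.npz",p=p,d=d);cv2.imwrite(f"pics/{n}.png",cv2.cvtColor(p,cv2.COLOR_RGB2BGR));print(camera_info(n))
print(camera_info("wrist"))
E
```

```text
pics
{'time': 0.0, 'q': array([-7.32216947e+01,  5.00884871e+00,  1.00364308e+01,  9.50995177e+01,
       -1.57876442e-03,  9.00001606e+01]), 'qd': array([ 0.00465367,  0.1235026 ,  0.08596883,  0.06060893, -0.07558329,
       -0.02859591]), 'joint_efforts': array([ 1.38345025e-03, -5.20385349e+01,  4.64805722e+01,  1.62471912e-02,
       -5.96137693e-05, -9.22083871e-06]), 'ee_pos': array([ 0.15870567, -0.52640389,  0.25262236]), 'tcp_rot': array([-1.79928064e+02,  1.57896485e-03,  1.67781466e+01]), 'wrist_force': array([ 0.58063495, -0.5920875 , -0.5321036 ]), 'torque': array([-0.04344822,  0.03951055,  0.01260464]), 'grasp_force': 0.0, 'opening': 0.0855547226483064}
{'fx': 397.39172344118987, 'fy': 397.39172344118987, 'cx': 250.1310773136135, 'cy': 194.5983514205246, 'dist': array([-0.09453549,  0.        ,  0.        ,  0.        ,  0.        ]), 'cam_to_world': array([[ 0.02918271,  0.99386652, -0.10666638,  0.51734942],
       [-0.99949702,  0.030339  ,  0.00923323, -0.03869885],
       [ 0.01241275,  0.10634328,  0.994252  ,  1.00411732],
       [ 0.        ,  0.        ,  0. 
[... 304 characters left out ...]
0.27695264,  0.32474059,  0.27709258],
       [ 0.01459371,  0.78049172,  0.62499576,  0.61413674],
       [ 0.        ,  0.        ,  0.        ,  1.        ]])}
{'fx': 323.4270562569118, 'fy': 323.4270562569118, 'cx': 255.7088376348747, 'cy': 187.99288424465237, 'dist': array([-0.08728336,  0.        ,  0.        ,  0.        ,  0.        ]), 'hand_eye': array([[ 6.94554171e-04,  9.50895521e-01,  3.09511270e-01,
         7.90184725e-02],
       [ 9.99998889e-01, -2.52219347e-04, -1.46915216e-03,
         4.27249102e-04],
       [-1.31894548e-03,  3.09511946e-01, -9.50894640e-01,
        -1.21241187e-01],
       [ 0.00000000e+00,  0.00000000e+00,  0.00000000e+00,
         1.00000000e+00]])}
```

View pics/top.png

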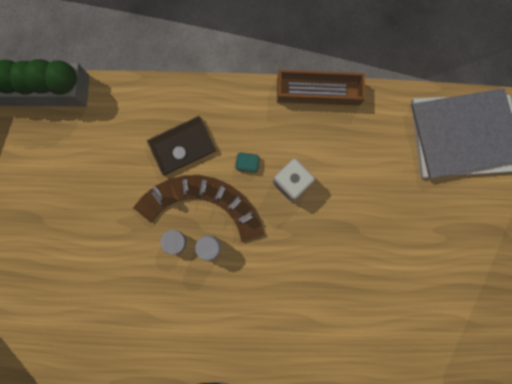

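View pics/scene.png

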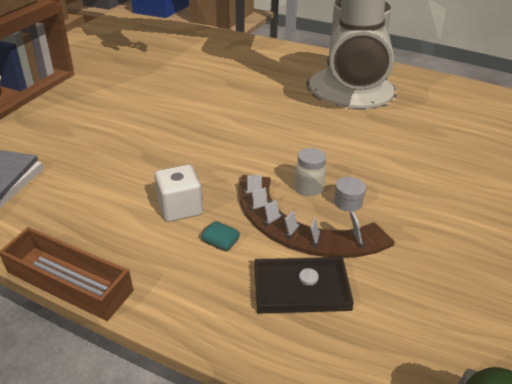

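```bash
python3 -c "
import workcell;print([(n,getattr(workcell,n)) for n in dir(workcell) if not n.startswith('__')])"
```

```text
[('PlanningError', <class 'workcell.PlanningError'>), ('camera', <function make.<locals>.drawn_camera at 0x7fe9ca0c40e0>), ('camera_info', <function make.<locals>.<lambda> at 0x7fe9ca0c4680>), ('get_obs', <function make.<locals>.<lambda> at 0x7fe9ca0c45e0>), ('job_done', <function connect.<locals>.done at 0x7fe9ca4c37e0>), ('tip_extent', 0.022)]
```

```bash
cat >h.py <<'E'
import numpy as np,cv2
def ray(uv,c):
    K=np.array([[c['fx'],0,c['cx']],[0,c['fy'],c['cy']],[0,0,1.]])
    n=cv2.undistortPoints(np.asarray(uv,float).reshape(-1,1,2),K,np.asarray(c['dist'],float)).reshape(-1,2)
    T=c['cam_to_world'];d=np.c_[n[:,0],-n[:,1],-np.ones(len(n))]@T[:3,:3].T
    return T[:3,3],d
def onz(uv,c,z):
    o,d=ray(uv,c);return o+d*((z-o[2])/d[:,2])[:,None]
E
cat >fit.py <<'E'
from workcell import *
from h import *
from scipy.optimize import least_squares
from scipy.ndimage import binary_fill_holes
def run(n,box):
    f=np.load(f"{n}.npz");p=f['p'];c=camera_info(n)
    hsv=cv2.cvtColor(p,cv2.COLOR_RGB2HSV)
    m=((hsv[...,2]<110)&(hsv[...,1]>90)&((hsv[...,0]<14)|(hsv[...,0]>170))).astype(np.uint8)
    g=((hsv[...,1]<70)&(hsv[...,2]>90)).astype(np.uint8)
    b=np.zeros_like(m);x0,y0,x1,y1=box;b[y0:y1,x0:x1]=1
    m=m*b
    m=cv2.morphologyEx(m,cv2.MORPH_CLOSE,np.ones((9,9)))
    cs=cv2.findContours(m,cv2.RETR_EXTERNAL,cv2.CHAIN_APPROX_NONE)[0]
    k=max(cs,key=cv2.contourArea);uv=k[:,0,:]
    P=onz(uv,c,.012)[:,:2]
    def res(v):
        r=np.hypot(*(P-v).T);return np.minimum(abs(r-.12),abs(r-.18))
    c0=P.mean(0)-np.array([.12*1,0])
    s=least_squares(res,c0,loss='soft_l1',f_scale=.002)
    v=s.x;r=np.hypot(*(P-v).T);a=np.arctan2(*(P-v).T[::-1])
    ends=(r>.13)&(r<.17)
    e=np.unwrap(a[ends]);print(n,v,'medres',np.median(s.fun),'angles',np.percentile(a,[1,99]),[np.median(e[e>e.mean()]),np.median(e[e<e.mean()])],ends.sum())
    im=p.copy();cv2.drawContours(im,[k],-1,(0,255,0),1)
    cr=im[y0-20:y1+20,x0-20:x1+20][...,::-1];cr=cv2.resize(cr,None,fx=3,fy=3,interpolation=cv2.INTER_NEAREST)
    cv2.imwrite(f"pics/fit_{n}.png",cr)
    # grey flag blobs
    g=g*cv2.dilate(b,np.ones((3,3)))
    nn,_,st,ce=cv2.connectedComponentsWithStats(g)
    for i in range(1,nn):
        if st[i,4]>15:
            q=onz(ce[i:i+1],c,.030)[0,:2];print(ce[i].round(1),st[i,4],q.round(4),'r',np.hypot(*(q-v)).round(4),'a',np.arctan2(*(q-v)[::-1]).round(3))
run("top",(130,170,272,262))
E
python3 fit.py
```

```text
top [0.48722427 0.09706167] medres 0.007055609487396891 angles [-1.36317324  0.97138313] [np.float64(0.6180095463733097), np.float64(-1.1070442897140034)] 137
[184.9 184.8] 48 [0.6413 0.1142] r 0.155 a 0.111
[203.1 185.6] 53 [0.6407 0.0692] r 0.156 a -0.18
[156.5 192.6] 66 [0.6197 0.1839] r 0.1584 a 0.58
[220. 192.] 61 [0.6261 0.0266] r 0.1557 a -0.469
[234.6 203.1] 66 [ 0.5997 -0.0102] r 0.1554 a -0.761
[245.2 217.6] 73 [ 0.5649 -0.0374] r 0.1553 a -1.047
[172.3 241.6] 470 [0.5008 0.1389] r 0.0439 a 1.258
[206.9 247.7] 494 [0.4888 0.0537] r 0.0434 a -1.534
```

View pics/fit_top.png

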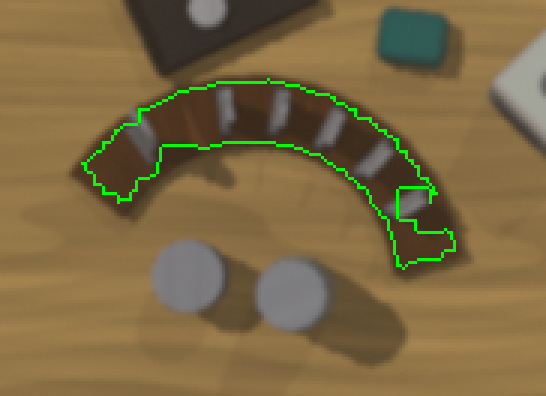

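```bash
cat >>fit.py <<'E'
print('--- rigid')
c=camera_info("top")
uv=[[245.2,217.6],[234.6,203.1],[220,192],[203.1,185.6],[184.9,184.8],[156.5,192.6]]
A=np.array([-.85,-.55,-.25,.05,.35,.85])
zs=np.array([.031]*5+[.046]);back=np.array([.0045]*5+[.0095])
W=np.array([onz([u],c,z)[0,:2] for u,z in zip(uv,zs)])
M=.15*np.c_[np.cos(A),np.sin(A)]-back[:,None]*np.c_[-np.sin(A),np.cos(A)]
w=slice(0,6)
mc,wc=M[w].mean(0),W[w].mean(0);U,S,Vt=np.linalg.svd((M[w]-mc).T@(W[w]-wc));R=Vt.T@U.T
t=wc-R@mc;th=np.arctan2(R[1,0],R[0,0]);print('centre',t,'yaw',th,'det',np.linalg.det(R))
print('res mm',((M@R.T+t-W)*1e3).round(1).tolist())
# wood edges, two thresholds, residual vs centre t
p=np.load("top.npz")['p'];hsv=cv2.cvtColor(p,cv2.COLOR_RGB2HSV)
for r in(.10,.11,.115,.12,.125,.175,.18,.185,.19):
    pass
yy,xx=np.mgrid[165:270,125:280];P=onz(np.c_[xx.ravel(),yy.ravel()],c,.012)[:,:2]-t
r=np.hypot(*P.T);a=np.arctan2(P[:,1],P[:,0])-th;v=hsv[165:270,125:280,2].ravel();h=hsv[165:270,125:280,0].ravel()
for lo in np.arange(-1.1,1.2,.2):
    s=(a>lo)&(a<lo+.2);print(round(lo+.1,1),[int(np.median(v[s&(abs(r-q)<.0025)])) for q in np.arange(.105,.2,.005)])
s0=abs(r-.15)<.02
print('ang',[(round(q,2),int(np.median(v[s0&(abs(a-q)<.015)]))) for q in list(np.arange(-1.35,-1.1,.03))+list(np.arange(1.1,1.36,.03))])
E
python3 fit.py|sed -n '/---/,$p'
```

```text
--- rigid
centre [0.49274315 0.0951944 ] yaw -0.1944588014112427 det 0.9999999999999997
res mm [[-0.6, 0.6], [0.4, 0.5], [0.3, -0.0], [-0.0, 0.2], [0.5, -0.1], [-0.6, -1.1]]
-1.0 [145, 143, 138, 126, 83, 76, 77, 79, 79, 74, 64, 62, 62, 62, 66, 79, 100, 133, 140, 139]
-0.8 [132, 131, 130, 116, 83, 77, 78, 78, 76, 64, 65, 61, 69, 67, 75, 83, 120, 140, 142, 140]
-0.6 [139, 134, 133, 117, 79, 74, 76, 86, 89, 83, 83, 86, 68, 74, 77, 95, 140, 144, 143, 143]
-0.4 [141, 143, 139, 103, 79, 77, 74, 62, 61, 60, 61, 62, 73, 77, 79, 111, 139, 140, 140, 139]
-0.2 [148, 141, 134, 88, 75, 68, 61, 65, 61, 68, 71, 81, 80, 76, 80, 120, 141, 143, 144, 149]
-0.0 [145, 138, 112, 74, 70, 65, 68, 75, 80, 82, 80, 80, 78, 76, 83, 128, 148, 150, 158, 159]
0.2 [143, 131, 91, 71, 66, 58, 58, 58, 59, 66, 75, 76, 76, 76, 84, 137, 152, 158, 139, 96]
0.4 [123, 102, 80, 71, 71, 73, 78, 79, 78, 79, 79, 79, 79, 77, 89, 119, 96, 90, 81, 53]
0.6 [97, 89, 77, 60, 63, 75, 79, 79, 78, 78, 77, 77, 77, 77, 85, 126, 108, 82, 55, 54]
0.8 [131, 91, 73, 62, 60, 60, 62, 79, 86, 90, 91, 92, 87, 80, 107, 140, 144, 144, 143, 145]
1.0 [121, 91, 72, 72, 74, 74, 75, 75, 76, 77, 78, 78, 78, 80, 105, 143, 149, 149, 149, 148]
1.2 [114, 90, 75, 75, 76, 77, 78, 78, 80, 81, 82, 82, 81, 82, 116, 140, 144, 145, 147, 146]
ang [(np.float64(-1.35), 147), (np.float64(-1.32), 134), (np.float64(-1.29), 122), (np.float64(-1.26), 92), (np.float64(-1.23), 79), (np.float64(-1.2), 76), (np.float64(-1.17), 77), (np.float64(-1.14), 78), (np.float64(-1.11), 79), (np.float64(1.1), 79), (np.float64(1.13), 81), (np.float64(1.16), 81), (np.float64(1.19), 78), (np.float64(1.22), 78), (np.float64(1.25), 99), (np.float64(1.28), 130), (np.float64(1.31), 134), (np.float64(1.34), 137)]
```

>>> servo_tool(rows=[{"offset":[0.25,-0.18,0.05],"yaw":0,"claw":1},{"offset":[0.5,-0.35,0.1],"yaw":0,"claw":1},{"offset":[0.75,-0.53,0.15],"yaw":0,"claw":1},{"offset":[0.98,-0.7,0.2],"yaw":0,"claw":1}], squeeze=20)

```text
time: 0.6
ee_pos: [0.2328, -0.4303, 0.2328]
tcp_rot: [-180.0, 0.0, 16.8]
wrist_force: [0.5, 0.1, -0.4]
opening: 0.0125
grasp_force: 0.0
```

>>> servo_tool(rows=[{"offset":[0.25,-0.18,0.05],"yaw":0,"claw":1},{"offset":[0.5,-0.35,0.1],"yaw":0,"claw":1},{"offset":[0.75,-0.53,0.15],"yaw":0,"claw":1},{"offset":[0.98,-0.7,0.2],"yaw":0,"claw":1}])

```text
time: 1.1
ee_pos: [0.3064, -0.335, 0.2128]
tcp_rot: [-180.0, 0.0, 16.8]
wrist_force: [-0.6, -0.6, 0.8]
opening: -0.0002
grasp_force: 0.0
```

>>> servo_tool(rows=[{"offset":[0.25,-0.18,0.05],"yaw":0,"claw":1},{"offset":[0.5,-0.35,0.1],"yaw":0,"claw":1},{"offset":[0.75,-0.53,0.15],"yaw":0,"claw":1},{"offset":[0.98,-0.7,0.2],"yaw":0,"claw":1}])

```text
time: 1.6
ee_pos: [0.38, -0.2397, 0.1928]
tcp_rot: [-180.0, 0.0, 16.8]
wrist_force: [0.1, 0.3, -0.8]
opening: -0.0001
grasp_force: 0.0
```

>>> servo_tool(rows=[{"offset":[0.25,-0.18,0.05],"yaw":0,"claw":1},{"offset":[0.5,-0.35,0.1],"yaw":0,"claw":1},{"offset":[0.75,-0.53,0.15],"yaw":0,"claw":1},{"offset":[0.98,-0.7,0.2],"yaw":0,"claw":1}])

```text
time: 2.1
ee_pos: [0.4537, -0.1444, 0.1728]
tcp_rot: [-180.0, 0.0, 16.8]
wrist_force: [0.3, -0.5, -0.1]
opening: -0.0001
grasp_force: 0.0
```

>>> servo_tool(rows=[{"offset":[0.25,-0.17,0.05],"yaw":0,"claw":1},{"offset":[0.5,-0.34,0.1],"yaw":0.01,"claw":1},{"offset":[0.75,-0.51,0.15],"yaw":0.018,"claw":1},{"offset":[0.98,-0.68,0.2],"yaw":0.018,"claw":1},{"offset":[0.98,-0.68,0.2],"yaw":0.018,"claw":1}])

```text
time: 2.72
ee_pos: [0.5277, -0.0507, 0.1522]
tcp_rot: [-180.0, 0.1, 13.7]
wrist_force: [-0.1, 0.9, 0.1]
opening: 0.0
grasp_force: 0.0
```

```bash
cat >w.py <<'E'
from workcell import *
from h import *
from scipy.spatial.transform import Rotation as Ro
import sys
def wcam():
    o=get_obs();p,d=camera("wrist");c=camera_info("wrist")
    T=np.eye(4);T[:3,:3]=Ro.from_euler('xyz',o['tcp_rot'],degrees=True).as_matrix();T[:3,3]=o['ee_pos']
    c['cam_to_world']=T@c['hand_eye'];return p,c,o
def proj(X,c):
    Ti=np.linalg.inv(c['cam_to_world']);q=X@Ti[:3,:3].T+Ti[:3,3]
    K=np.array([[c['fx'],0,c['cx']],[0,c['fy'],c['cy']],[0,0,1.]])
    return cv2.projectPoints((q*[1,-1,-1])[:,None],np.zeros(3),np.zeros(3),K,np.asarray(c['dist'],float))[0][:,0]
C=np.array([.4927,.0952]);TH=-.1945
A=np.array([-.85,-.55,-.25,.05,.35,.85])
E
python3 - <<'E'
from w import *
p,c,o=wcam();print(o['ee_pos'],o['tcp_rot'])
im=p[...,::-1].copy()
for r,z in((.136,.016),(.15,.016),(.164,.016)):
    X=np.c_[C[0]+r*np.cos(A+TH),C[1]+r*np.sin(A+TH),z+0*A]
    for u in proj(X,c):
        if abs(u).max()<2000: cv2.circle(im,tuple(int(v) for v in u.round()),2,(0,0,255),-1)
p2,_=camera("scene")
cv2.imwrite("pics/w1.png",np.vstack([cv2.resize(im,(400,300)),cv2.resize(p2[60:330,140:500,::-1],(400,300))]))
cv2.imwrite("pics/w1full.png",im)
E
```

```text
[ 0.5276752  -0.05074172  0.15220654] [-1.79960179e+02  9.27764985e-02  1.36554872e+01]
```

View pics/w1.png

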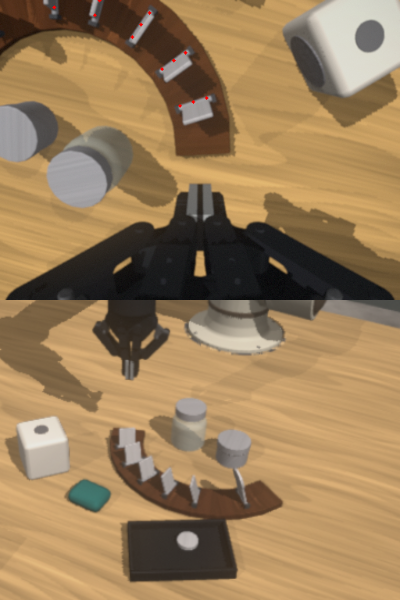

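```bash
python3 - <<'E'
from w import *
o=get_obs();c=camera_info("scene");T=o['ee_pos'];y=np.radians(o['tcp_rot'][2])
ty=np.array([np.sin(y),-np.cos(y),0]);n=np.array([np.cos(y),np.sin(y),0])
p,_=camera("scene")
uv=[[257,129],[230,94],[288.5,101]]
O,d=ray(uv,c)
for k in d:
    s=((T-O)@n)/(k@n);X=O+k*s;print('side',((X-T)@ty).round(4),'z rel tcp',(X-T)[2].round(4))
ct=camera_info("top");print(onz([[206.9,247.7]],ct,.08),onz([[172.3,241.6]],ct,.044))
cr=cv2.resize(p[50:150,190:330,::-1],None,fx=5,fy=5,interpolation=cv2.INTER_CUBIC)
cv2.imwrite("pics/g.png",cr)
E
```

```text
side -0.0007 z rel tcp -0.0215
side 0.051 z rel tcp 0.046
side -0.0571 z rel tcp 0.0449
[[0.49017185 0.04891384 0.08      ]] [[0.50097069 0.1362336  0.044     ]]
```

View pics/g.png

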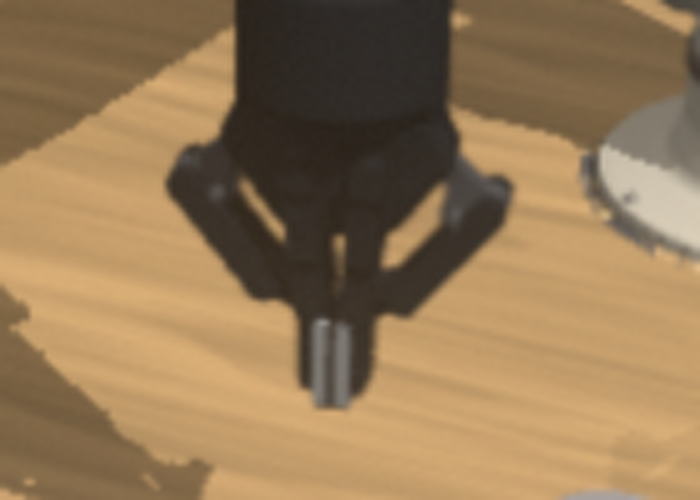

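>>> servo_tool(rows=[{"offset":[0,0,0.2],"yaw":0,"claw":1},{"offset":[0,0,0.4],"yaw":0,"claw":1},{"offset":[0,0,0.6],"yaw":0,"claw":1},{"offset":[0,0,0.75],"yaw":0,"claw":1},{"offset":[0,0,0.85],"yaw":0,"claw":1},{"offset":[0,0,0.92],"yaw":0,"claw":1},{"offset":[0,0,0.92],"yaw":0,"claw":1}])

```text
time: 3.75
ee_pos: [0.5273, -0.052, 0.0611]
tcp_rot: [-180.0, 0.0, 13.5]
wrist_force: [-0.5, 0.3, 0.3]
opening: 0.0
grasp_force: 0.0
```

>>> servo_tool(rows=[{"offset":[0.06,-0.001,0],"yaw":-0.013,"claw":1},{"offset":[0.12,-0.005,0],"yaw":-0.025,"claw":1},{"offset":[0.18,-0.011,0],"yaw":-0.038,"claw":1},{"offset":[0.239,-0.019,0],"yaw":-0.051,"claw":1},{"offset":[0.298,-0.03,0],"yaw":-0.064,"claw":1},{"offset":[0.357,-0.043,0],"yaw":-0.076,"claw":1},{"offset":[0.415,-0.058,0],"yaw":-0.089,"claw":1},{"offset":[0.472,-0.076,0],"yaw":-0.102,"claw":1},{"offset":[0.528,-0.096,0],"yaw":-0.115,"claw":1},{"offset":[0.584,-0.118,0],"yaw":-0.127,"claw":1}])

```text
time: 5.0
ee_pos: [0.5818, -0.0266, 0.0612]
tcp_rot: [-180.0, 0.0, 36.5]
wrist_force: [-0.3, 0.2, 1.4]
opening: 0.0001
grasp_force: 0.0
```

```bash
cat >look.py <<'E'
from w import *
p,c,o=wcam();print(o['time'],o['ee_pos'],o['tcp_rot'],o['wrist_force'])
d=o['ee_pos'][:2]-C;print('r',np.hypot(*d),'phi',np.arctan2(d[1],d[0])-TH)
p2,_=camera("scene");p3,_=camera("top")
f=lambda a:cv2.resize(a,(400,300))[...,::-1]
cv2.imwrite(f"pics/{sys.argv[1]}.png",np.hstack([f(p),f(p2[135:285,210:410])]))
E
python3 look.py s1
```

```text
5.0 [ 0.58177998 -0.02660097  0.06124885] [-1.79998355e+02  4.33923568e-03  3.65430319e+01] [-0.2597762   0.19737426  1.36375657]
r 0.15089969608732437 phi -0.7448339723516149
```

View pics/s1.png

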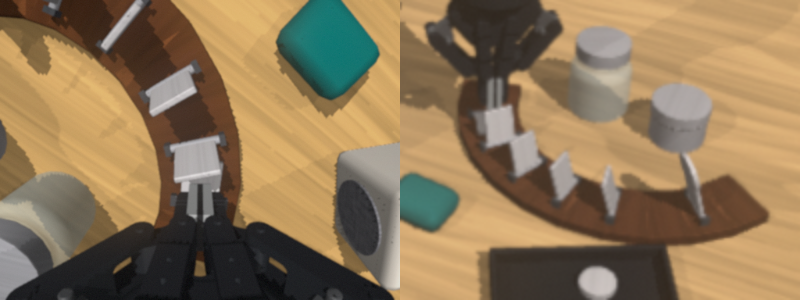

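>>> servo_tool(rows=[{"offset":[0.06,-0.001,0],"yaw":-0.013,"claw":1},{"offset":[0.12,-0.005,0],"yaw":-0.025,"claw":1},{"offset":[0.18,-0.011,0],"yaw":-0.038,"claw":1},{"offset":[0.239,-0.019,0],"yaw":-0.051,"claw":1},{"offset":[0.298,-0.03,0],"yaw":-0.064,"claw":1},{"offset":[0.357,-0.043,0],"yaw":-0.076,"claw":1},{"offset":[0.415,-0.058,0],"yaw":-0.089,"claw":1},{"offset":[0.472,-0.076,0],"yaw":-0.102,"claw":1},{"offset":[0.528,-0.096,0],"yaw":-0.115,"claw":1},{"offset":[0.584,-0.118,0],"yaw":-0.127,"claw":1},{"offset":[0.639,-0.143,0],"yaw":-0.14,"claw":1},{"offset":[0.693,-0.17,0],"yaw":-0.153,"claw":1}])

```text
time: 6.65
ee_pos: [0.6273, 0.0283, 0.0613]
tcp_rot: [-180.0, -0.0, 64.1]
wrist_force: [-0.9, -0.6, 0.2]
opening: 0.0002
grasp_force: 0.0
```

```bash
python3 look.py s2
```

```text
6.65 [0.62734192 0.0283274  0.06127607] [-1.79997994e+02 -1.27983367e-03  6.40919089e+01] [-0.94975431 -0.6205271   0.20291789]
r 0.15033426913672707 phi -0.2664800312535553
```

View pics/s2.png

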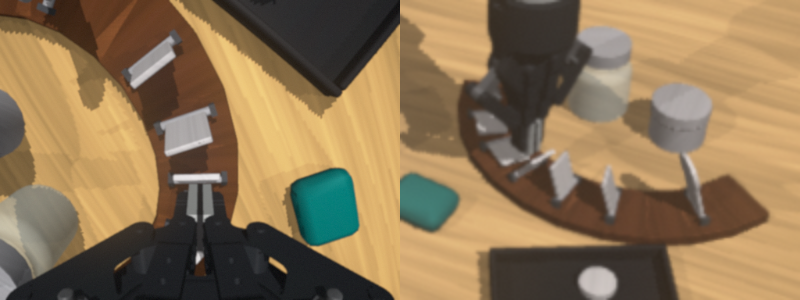

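>>> servo_tool(rows=[{"offset":[0.06,-0.001,0],"yaw":-0.013,"claw":1},{"offset":[0.12,-0.005,0],"yaw":-0.025,"claw":1},{"offset":[0.18,-0.011,0],"yaw":-0.038,"claw":1},{"offset":[0.239,-0.019,0],"yaw":-0.051,"claw":1},{"offset":[0.298,-0.03,0],"yaw":-0.064,"claw":1},{"offset":[0.357,-0.043,0],"yaw":-0.076,"claw":1},{"offset":[0.415,-0.058,0],"yaw":-0.089,"claw":1},{"offset":[0.472,-0.076,0],"yaw":-0.102,"claw":1},{"offset":[0.528,-0.096,0],"yaw":-0.115,"claw":1},{"offset":[0.584,-0.118,0],"yaw":-0.127,"claw":1},{"offset":[0.639,-0.143,0],"yaw":-0.14,"claw":1},{"offset":[0.693,-0.17,0],"yaw":-0.153,"claw":1}])

```text
time: 8.3
ee_pos: [0.6423, 0.0981, 0.0613]
tcp_rot: [-180.0, 0.0, 91.6]
wrist_force: [-0.2, -0.9, 0.1]
opening: -0.0001
grasp_force: 0.0
```

```bash
python3 look.py s3
```

```text
8.3 [0.64231304 0.09811029 0.06129582] [-1.79998414e+02  5.85721451e-04  9.16338349e+01] [-0.20694088 -0.9485376   0.06536157]
r 0.14964134364154652 phi 0.21394968822325197
```

View pics/s3.png

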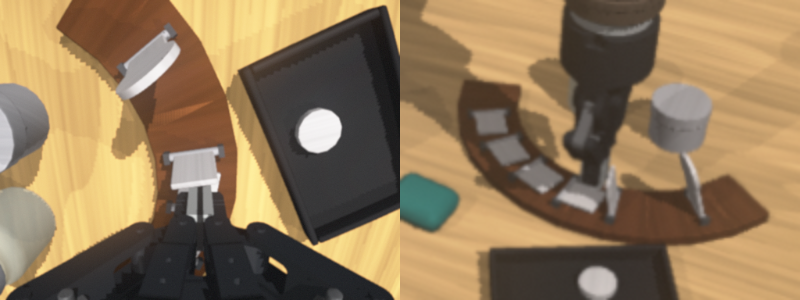

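Flags 0–3 lie flat at (490,122), (508,150), (540,175) and (580,193) in the scene half. Flag 4 (612,192) and the tall flag (693,190) are still up.

>>> servo_tool(rows=[{"offset":[0.06,-0.001,0],"yaw":-0.013,"claw":1},{"offset":[0.12,-0.005,0],"yaw":-0.025,"claw":1},{"offset":[0.17,-0.01,0],"yaw":-0.036,"claw":1},{"offset":[0.21,-0.015,0],"yaw":-0.045,"claw":1},{"offset":[0.21,-0.015,0],"yaw":-0.045,"claw":1},{"offset":[0.21,-0.015,0],"yaw":-0.045,"claw":1}])

```text
time: 9.2
ee_pos: [0.6403, 0.1186, 0.0613]
tcp_rot: [-180.0, 0.0, 99.6]
wrist_force: [0.2, -0.0, -0.6]
opening: -0.0003
grasp_force: 0.0
```

>>> servo_tool(rows=[{"offset":[-0.02,0,-0.2],"yaw":0,"claw":1},{"offset":[-0.04,0,-0.45],"yaw":0,"claw":1},{"offset":[-0.04,0,-0.7],"yaw":0,"claw":1},{"offset":[-0.04,0,-0.95],"yaw":0,"claw":1},{"offset":[-0.04,0,-0.95],"yaw":0,"claw":1},{"offset":[-0.04,0,-0.95],"yaw":0,"claw":1}])

```text
time: 9.95
ee_pos: [0.6409, 0.1145, 0.1562]
tcp_rot: [-180.0, 0.0, 99.6]
wrist_force: [1.0, 0.5, -0.3]
opening: -0.0003
grasp_force: 0.0
```

```bash
python3 look.py s4
```

```text
9.95 [0.6409342  0.11453829 0.1562107 ] [-1.79998230e+02  5.78823073e-04  9.95634528e+01] [ 0.96518888  0.46243465 -0.31889072]
r 0.14949029587289592 phi 0.32422507262555406
```

View pics/s4.png

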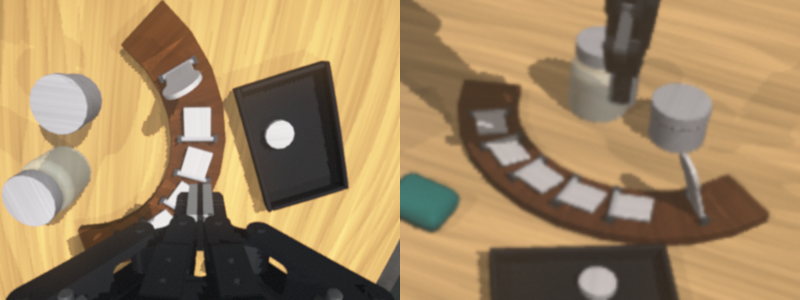

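All five low flags lie flat, from (490,122) to (632,207) in the scene half. The tall flag still leans back at (693,188), and the board and bystanders have not moved.

```bash
python3 -c "
from workcell import *
print(job_done())"
```

```text
the job is handed in; nothing more can be done
None
```

I handed the job in after about 10 s of the 42 s allowed: the five low flags were tipped in order from flag 0 and lie flat, the tall flag is still up, and the last pictures show no visible movement of the board or the things around it; no verdict was returned.

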